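# Open the glaze pressure pot: back off the wing nut, drop the swing bolt, set the lid aside

### The arm

A 6-joint arm with a two-finger parallel gripper is mounted at the origin on a cart in front of the work surface, level with it; the furniture and walls round the work are solid. World frame = base frame: x ahead of the robot, y to its left, z up, the work surface at z = 0. Lengths are in m, angles in rad, forces in N, time in s.
With the tool pointing down it reaches from about 0.3 to 0.875 m from the base axis. Payload 6.4 kg.
Tool frame: the origin (TCP) lies on the mounting face of the last link; the fingertips stand 173 mm ahead of it and the grasp point (between the pads) lies 155 mm ahead of it (ctrl.tip_reach is the distance from the TCP to the fingertips, in m); z points along the fingers, y is the line along which they close (so a half turn about z gives the same grasp; the last joint's range is limited). The gripper opens to 85 mm and grips with 20 to 120 N. Pads are 22 mm wide; open, the fingers measure 114 mm over their backs; the gripper's body (76 mm by 85 mm) begins 54 mm behind the grasp point. The pads swing forward as they close: fully open they stand 13 mm farther back than shut.
Start: joints at [-1.441, 0.181, 1.607, -0, 1.354, -0.206], TCP at [0.189, -0.543, 0.405] pointing down, gripper open.
Joint ranges: [-2.99, 2.99], [-0.89, 2.07], [0.3, 2.58], [-1.14, 4.28], [0, 2.63], [-3.12, 3.12]. Speed limits (rad/s): [2.57, 2.57, 3.01, 3.14, 3.14, 3.14].

### API

Orientations are given as a unit quaternion [w, x, y, z].
In Python, from bench import ctrl gives the robot as it stands.
- The arm moves only by the shell command python3 -m pendant 'ROWS'. ROWS is JSON, a list that holds one entry, the list of rows, each a list of 7 numbers: the opening, from 0 (shut) to 1 (fully open), then the shift along the tool's x, y, z in mm, then the turn, a rotation vector about the tool's x, y, z in rad. A call has 1 to 5 rows; each row is the pose to reach, as a shift and turn from the pose commanded when the call began, along the tool's axes at that moment; what a row does not reach only later rows make up. A row lasts 1/12 s, in which the tool goes at most 41.7 mm and 7.16 degrees, less where a joint would pass 70% of its speed; a pose out of reach is approached as far as the arm can. A call with a gripper value outside its range is refused whole. The fingers move at their own pace and stop on an object; the grip force is fixed at half the most. Time passes only in rows, so rows that repeat a pose let the fingers close. It gives the time, the measured TCP pose, the force, the opening and the grip force at its end, in the units of the state.
- ctrl.get_obs(): the state, without advancing time (a new reading comes with each control period).
- ctrl.camera(name): name is "scene" or "top" or "wrist"; returns the picture (480x640x3 uint8, red, green, blue); there is no depth.
- ctrl.camera_params(name): a dict with "mtx" (3x3 intrinsics, pixels), "world_from_camera" (4x4, takes a point from camera to world coordinates); the wrist camera has in their place "tool_from_camera" (4x4, takes a point from camera to tool coordinates, whose origin is the TCP and whose axes are the flange's). Camera axes: x right, y down, z forward; pixel columns grow to the right and rows downward; lengths in m; the calibration is good to about 2 mm. A picture is of the moment at which its call begins: read the wrist's pose just before it. camera_params takes no time and is no camera call.
- ctrl.hand_in(): hands the job in; it is judged then, once.
Trained networks look in the newest picture that a camera, given by its name, has taken for a name from the list of things; names that differ only in an ending like _2 or _b are one class to them, and where a whole thing is asked for, a point or a joint stands for the part that bears it (a point fixed in the world has none). Each returns a list of dicts, best first, with "confidence" (0 to 1); they miss things now and then, are a little off and sometimes report something else, mostly with a low value. They report only what shows in the picture. A call takes as long as a camera call.
- ctrl.boxes_of(camera, name): "point" ([column, row] as shares, 0 to 1, of the picture: columns of its width, rows of its height, amid what is visible of it).
The state is a dict: "time_s": time; "q": joint angles; "dq": joint speeds; "joint_efforts": joint torques, N m; "eef_pos": TCP position; "eef_rot": TCP orientation; "wrist_force": force on the tool from outside, world axes, zero at the start; "torque": the same for the moment, N m; "opening": opening from 0.0 (shut) to 1.0 (fully open); "grasp_force": force on a finger pad.
Only numpy, scipy, OpenCV 4.12 (cv2) and the standard library are available. Lean on these libraries where they do the work, as an engineer would, in place of code of your own. Each camera call takes 0.05 s, during which the arm holds its last target. There are 200 camera calls.

### The job

The pressure is off and two of the three clamps on the glaze pressure pot are already undone: back off the last wing nut until it clears the lips of the lid's ear, working it round without knocking the gauge or the relief valve beside it, and swing its bolt outward so that it drops away from the lid. Then lift the lid off by its handle and set it down gently, right way up, in the middle of the ware board. Leave the other things on the table where they are.

Things in the scene. Friction and masses are not known exactly. Their poses are not given: they have to be found in the camera images.
- pressure_pot: Fixed aluminium pot, 120 mm across (132 at the rim), rim 150 mm above the table. Origin: centre of its underside; z up. Its three clamps sit 76 mm from its axis: the one still done up on its -y side (outward for that clamp is the pot's -y), the two already undone hang down its wall 120 degrees either side.
- pot_lid: Loose aluminium lid, 134 mm across, 0.5 kg. Origin: on its axis in the plane resting on the rim; axes parallel to the pot's. A 100 mm plug reaches 8 mm below (it stands on this when set down). Three forked ears, slots 14 mm wide and open outward, reach 93 mm from the axis; tops 14 mm above the origin plane, 3 mm lips along their outer ends. It lifts straight up once the bolt is out.
- lid_handle (a point): Middle of the lid's steel bridge handle: flat-sided bar 12 x 12 mm, 72 mm long along the lid's x axis on two posts 60 mm apart; this point is 62 mm above the lid's origin plane and 4 mm to the lid's -y side of its axis. Site axes parallel to the lid's.
- gauge: Pressure gauge fixed on the lid at x=-47, y=-25 mm of it; origin at the foot of its stem, 9 mm above the lid's origin plane. Upright dial 36 mm across (along x), 18 mm thick, facing the lid's -y; its top is 54 mm above this origin.
- relief_valve: Brass relief valve fixed on the lid at x=+34, y=-32 mm of it; origin at its foot, 9 mm above the lid's origin plane. 21 mm across, 46 mm high, with a thin ring on top to 67 mm.
- nut_mid (a point): Axis of the steel wing nut, 32 mm above its washer's seat, mid-height of the wings. x along the two wings, z up along the bolt. Wings flat, 8 mm thick, 10 to 36 mm from the axis, 13 mm below to 13 mm above this point; the hub, 23 mm across, ends 16 mm below it; washer 24 mm across. The bolt, 10 mm thick, stands between the wings to 6 mm above this point (less as the nut rises).
- wing_nut (a joint): Turn of the wing nut in rad: 0 = finger tight on the ear, growing as it is unscrewed, anticlockwise from above. Quick thread: nut and washer rise 8 mm a turn; stop at 6.2 rad. At 0 the wings' x axis stands 30 degrees anticlockwise of the pot's x. Friction about 0.05 N m; it stays where it is left. From about 3.9 rad on the washer clears the ear's lips, so that the bolt can swing out.
- swing_bolt (a joint): Swing of the bolt, with washer and nut, about its pivot: 0 = upright in the ear's slot, growing outward and down; stop at 2.4 rad, hanging beside the pot. A stiff pivot: it stays put within about 0.15 rad of upright and drops by its own weight once it leans about 0.3 rad or more.
- bolt_pivot (a point): Pivot of the swing bolt, 120 mm above the table, 44 mm below the seat of the nut's washer, 76 mm from the pot's axis; the pivot's axis is the pot's x axis. Site axes turn with the bolt.
- ware_board: Light wooden ware board, 130 mm (its x) by 200 mm (its y), 16 mm high, fixed on the table. Origin: centre of its underside.
- glaze_pot_a: Plastic glaze pot with a white screw lid, 63 mm across, 89 mm high, a bystander at the left front of the table. Origin: centre of its underside.
- bowl: Small raw clay pinch bowl, 68 mm across, 36 mm high, a bystander on the white board. Origin: centre of its underside.
- wood_rib: Flat wooden throwing rib, 48 x 102 x 8 mm, a bystander at the front of the table between pot and ware board. Origin: centre of its underside.

How it is judged:
On the way, in this order (a step that is already met when the one before it is completed fails the run):
1. the wing nut is backed off past 3.0 rad with the bolt still upright (value of joint wing_nut above 3 rad and value of joint swing_bolt below 0.4 rad), for 0.1 s.
2. the bolt has swung out and down, past 1.5 rad, with the lid still on the pot (value of joint swing_bolt above 1.5 rad and distance between pot_lid and pressure_pot below 0.165 m), for 0.1 s.
3. the lid is lifted clear of the pot (height (world z) of pot_lid above 0.175 m), for 0.1 s.
At the end, for the whole second after the job is handed in: The wing nut is backed off (more than 2.9 rad) and hangs with its bolt swung out (more than 1.5 rad); the lid lies released, at rest, right way up and level (within 0.1 rad) on the ware board, its axis within 45 mm of the board's middle (value of joint wing_nut above 2.9 rad and value of joint swing_bolt above 1.5 rad and horizontal distance between pot_lid and ware_board below 0.045 m and height (world z) of pot_lid between 0.018 and 0.03 m and angle between pot_lid's own z axis and vertical below 0.1 rad and linear speed of pot_lid below 0.02 m/s); the robot touches nothing.
It fails at once if the gauge or the relief valve is knocked (more than 10 N from the robot) (contact force between any of the arm, the fingers and gauge above 10 N or contact force between any of the arm, the fingers and relief_valve above 10 N).
It fails at once if the lid is dropped or slammed down on the ware board (more than 60 N) (contact force between pot_lid and ware_board above 60 N).
It fails at once if the glaze pot, bowl or wooden rib is moved more than 30 mm (distance of any of glaze_pot_a, bowl, wood_rib from where it was at the start of the episode above 0.03 m).
It also fails if it takes over 70 s, if anything falls off the work surface, if the arm or the gripper's body presses on something with over 40 N, if the wrist force passes 120 N, or if a joint passes its speed limit or range.

## Working session

There is one attempt and no reset: what is moved stays moved. The work goes in short steps, Python scripts to look and compute and a shell command to move; the robot and the scene stay as the last step left them, time stands still between calls to the robot, and variables do not carry over. Pictures are saved under pics/ and viewed, at most 10 in all, crops included, and the job is handed in when it is done.

```bash
ls; mkdir -p pics
python3 - <<'E'
from bench import ctrl
import cv2,numpy as np
np.set_printoptions(precision=4,suppress=True)
o=ctrl.get_obs();print({k:o[k] for k in('time_s','eef_pos','eef_rot','opening','wrist_force')})
for n in('scene','top','wrist'):
    im=ctrl.camera(n);cv2.imwrite(f'pics/{n}0.png',im[:,:,::-1])
    p=ctrl.camera_params(n);print(n,p)
    for t in('pressure_pot','pot_lid','lid_handle','gauge','relief_valve','nut_mid','bolt_pivot','ware_board','bowl','wood_rib','glaze_pot_a'):
        b=ctrl.boxes_of(n,t);print(t,[(round(x['point'][0]*640),round(x['point'][1]*480),round(x['confidence'],2)) for x in b[:2]])
E
```

```text
pics
{'time_s': 0.0, 'eef_pos': array([ 0.1895, -0.5426,  0.4038]), 'eef_rot': array([-0.0009,  0.9859,  0.1671,  0.    ]), 'opening': 1.0003399110228257, 'wrist_force': array([ 0.5676, -0.3857, -0.499 ])}
scene {'mtx': array([[465.4264,   0.    , 326.184 ],
       [  0.    , 465.4264, 235.884 ],
       [  0.    ,   0.    ,   1.    ]]), 'world_from_camera': array([[ 0.4084,  0.4524, -0.7928,  1.3988],
       [ 0.9125, -0.2263,  0.3409, -0.3314],
       [-0.0252, -0.8626, -0.5052,  0.6476],
       [ 0.    ,  0.    ,  0.    ,  1.    ]])}
pressure_pot [(349, 236, 0.93)]
pot_lid [(349, 199, 0.66)]
lid_handle [(351, 202, 0.79), (345, 236, 0.65)]
gauge [(335, 177, 0.53)]
relief_valve [(342, 195, 0.75)]
nut_mid [(324, 197, 0.82)]
bolt_pivot [(321, 191, 0.73)]
ware_board [(191, 280, 0.72)]
bowl [(284, 327, 0.93)]
wood_rib [(284, 256, 0.89)]
glaze_pot_a [(405, 217, 0.84), (316, 195, 0.35)]
top {'mtx': array([[514.4912,   0.    , 327.9545],
       [  0.    , 514.4912, 241.3142],
       [  0.    ,   0.    ,   1.    ]]), 'world_from_camera': array([[ 0.0095, -0.9919,  0.1264,  0.4081],
       [-
[... 273 characters left out ...]
[(326, 279, 0.4), (389, 198, 0.39)]
nut_mid [(216, 298, 0.29)]
bolt_pivot []
ware_board [(436, 294, 0.93), (318, 283, 0.51)]
bowl [(390, 201, 0.95), (321, 281, 0.35)]
wood_rib [(356, 301, 0.83)]
glaze_pot_a [(216, 296, 0.78)]
wrist {'mtx': array([[375.101 ,   0.    , 322.5565],
       [  0.    , 375.101 , 239.6385],
       [  0.    ,   0.    ,   1.    ]]), 'tool_from_camera': array([[ 0.0005, -0.9653, -0.2612,  0.0659],
       [ 1.    ,  0.    ,  0.0016,  0.0001],
       [-0.0016, -0.2612,  0.9653,  0.0306],
       [ 0.    ,  0.    ,  0.    ,  1.    ]])}
pressure_pot []
pot_lid []
lid_handle []
gauge []
relief_valve []
nut_mid []
bolt_pivot []
ware_board []
bowl []
wood_rib []
glaze_pot_a []
```

Run:
```python
import cv2,numpy as np
a=cv2.imread('pics/top0.png')[200:350,180:500];a=cv2.resize(a,None,fx=2.4,fy=2.4,interpolation=cv2.INTER_CUBIC)[:, :780]
cv2.imwrite('pics/top0c.png',a)
b=cv2.imread('pics/scene0.png')[120:300,240:480];cv2.imwrite('pics/scene0c.png',cv2.resize(b,None,fx=3.3,fy=3.3,interpolation=cv2.INTER_CUBIC))
```

```text
(no output)
```

View pics/top0c.png

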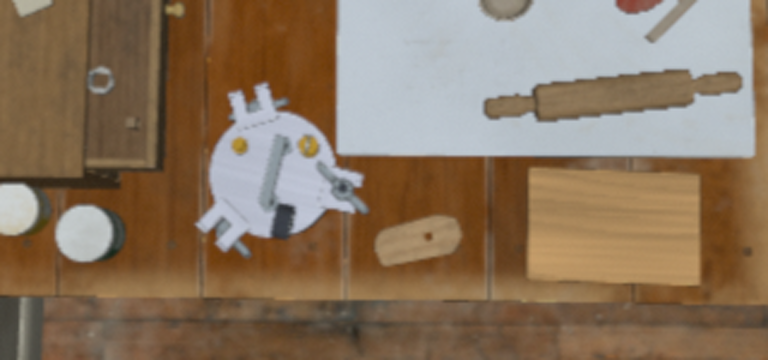

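View pics/scene0c.png

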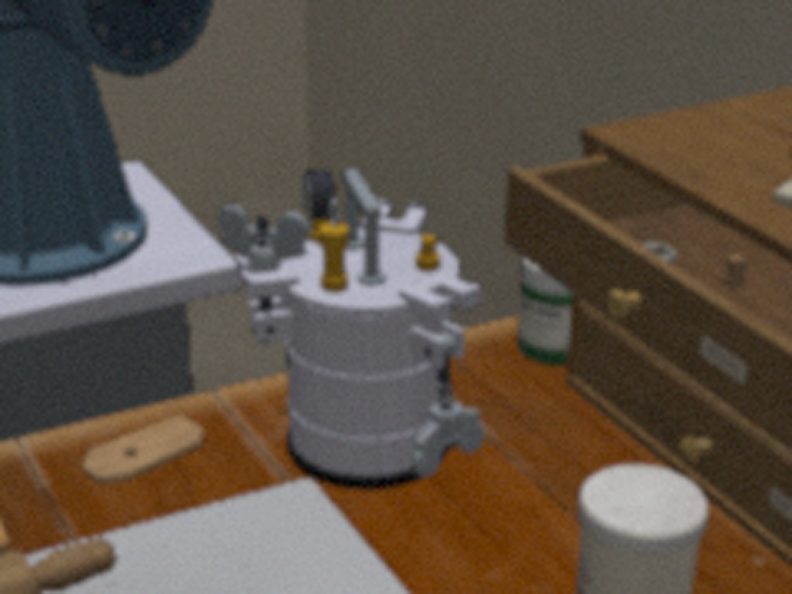

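The top picture shows the pot centre near full-image (293,272), the nut near (323,278), the handle from (291,285) to (298,257), the rib near (354,300) and the board near (436,295). In the scene picture the nut's wings stand to the left of the brass valve, and the gauge is behind the valve.

```bash
cat > h.py <<'E'
from bench import ctrl
import cv2,numpy as np,json
from scipy.spatial.transform import Rotation as R
np.set_printoptions(precision=4,suppress=True)
def pose():
    o=ctrl.get_obs();q=o['eef_rot'];T=np.eye(4);T[:3,:3]=R.from_quat([q[1],q[2],q[3],q[0]]).as_matrix();T[:3,3]=o['eef_pos'];return T
def cam(n,T=None):
    p=ctrl.camera_params(n);return p['mtx'],(p['world_from_camera'] if n!='wrist' else T@p['tool_from_camera'])
def ray(M,W,uv):
    d=W[:3,:3]@np.linalg.solve(M,[uv[0],uv[1],1]);return W[:3,3],d/np.linalg.norm(d)
def atz(M,W,uv,z):
    c,d=ray(M,W,uv);return c+d*(z-c[2])/d[2]
def tri(rays):
    A=sum(np.eye(3)-np.outer(d,d) for c,d in rays);b=sum((np.eye(3)-np.outer(d,d))@c for c,d in rays)
    p=np.linalg.solve(A,b);return p,[round(1000*np.linalg.norm(np.cross(p-c,d)),1) for c,d in rays]
def proj(M,W,p):
    v=M@(W[:3,:3].T@(np.asarray(p)-W[:3,3]));return v[:2]/v[2]
def to(xyz,yaw,T=None):
    "shift mm and turn from present pose to tool-down TCP xyz, tool x at yaw"
    T=pose() if T is None else T
    G=R.from_euler('z',yaw).as_matrix()@np.diag([1,-1,-1.])
    return (T[:3,:3].T@(np.array(xyz)-T[:3,3])*1000).round(1),R.from_matrix(T[:3,:3].T@G).as_rotvec().round(3)
def yaw(T): return np.arctan2(T[1,0],T[0,0])
E
python3 - <<'E'
from h import *
S=cam('scene');P=cam('top')
for n,a,b in(('nut',(324,197),(323,278.3)),('handle',(351,202),(294.6,271.5)),('board',(191,280),(436,294.5)),('rib',(284,256),(355,300))):
    print(n,tri([ray(*S,a),ray(*P,b)]))
print('board z.016',atz(*P,(435.8,294.6),.016))
n=tri([ray(*S,(324,197)),ray(*P,(323,278.3))])[0]
# view pose: camera above nut/lid
print(to([.27,.03,.43],0))
E
```

```text
nut (array([0.4813, 0.0522, 0.1717]), [np.float64(7.5), np.float64(7.5)])
handle (array([0.4974, 0.1204, 0.1506]), [np.float64(3.0), np.float64(3.0)])
board (array([ 0.4449, -0.2703,  0.0106]), [np.float64(1.4), np.float64(1.4)])
rib (array([ 0.4293, -0.039 ,  0.0025]), [np.float64(4.5), np.float64(4.5)])
board z.016 [ 0.4447 -0.2672  0.016 ]
(array([ 264.8, -514.4,  -25.3]), array([ 0.   , -0.   ,  0.336]))
```

```bash
python3 -m pendant '[[[1,0,0,-15,0,0,0],[1,34,-38,-30,0,0,0],[1,67,-76,-40,0,0,0],[1,100,-105,-45,0,0,0],[1,125,-140,-45,0,0,0]]]' >/dev/null; python3 -m pendant '[[[1,26,-30,0,0,0,0],[1,52,-60,0,0,0,0],[1,78,-90,0,0,0,0],[1,104,-120,0,0,0,0],[1,130,-150,0,0,0,0]]]' >/dev/null;python3 -m pendant '[[[1,26,-30,0,0,0,0],[1,52,-60,0,0,0,0],[1,78,-90,0,0,0,0],[1,104,-120,0,0,0,0],[1,120,-150,0,0,0,0]]]'; python3 -m pendant '[[[1,0,0,0,0,0,0],[1,0,0,0,0,0,0]]]'
cat > look.py <<'E'
import sys
from h import *
k=sys.argv[1];T=pose();im=ctrl.camera('wrist');np.save(f'pics/T{k}.npy',T)
cv2.imwrite(f'pics/w{k}.png',im[:,:,::-1]);print(T[:3,3],yaw(T),ctrl.get_obs()['time_s'])
for t in('pressure_pot','pot_lid','lid_handle','gauge','relief_valve','nut_mid','bolt_pivot'):
    b=ctrl.boxes_of('wrist',t);print(t,[(round(x['point'][0]*640,1),round(x['point'][1]*480,1),round(x['confidence'],2)) for x in b[:2]])
E
python3 look.py 1
```

```text
time_s: 3.05
eef_pos: [0.3908, -0.0245, 0.4489]
eef_rot: [0.0, 0.986, 0.167, 0.001]
wrist_force: [0.9, 0.1, -0.3]
opening: 1.001
grasp_force: 0.0
time_s: 3.22
eef_pos: [0.3903, -0.025, 0.4486]
eef_rot: [0.0, 0.986, 0.17, 0.0]
wrist_force: [-0.3, 0.9, 0.4]
opening: 0.998
grasp_force: 0.0
[ 0.3903 -0.025   0.4486] 0.3407575158879183 3.2667
pressure_pot [(250.2, 74.3, 0.58)]
pot_lid [(144.3, 54.2, 0.78)]
lid_handle [(257.4, 63.4, 0.67), (147.0, 52.4, 0.66)]
gauge [(127.5, 80.8, 0.74)]
relief_valve [(10.6, 32.6, 0.64)]
nut_mid [(256.4, 68.5, 0.79)]
bolt_pivot [(254.7, 61.6, 0.97)]
```

View pics/w1.png

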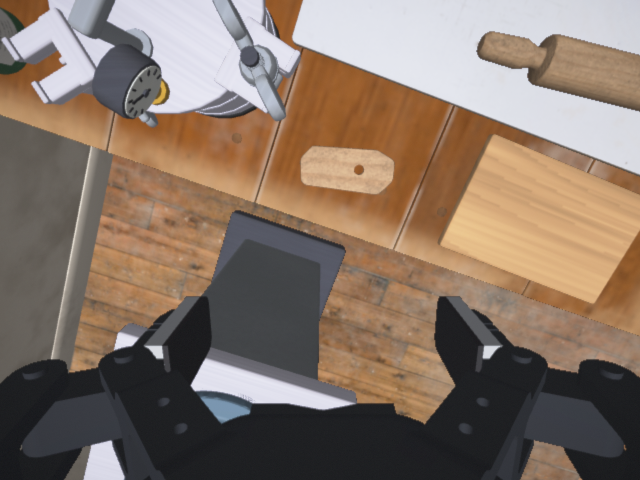

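The wrist picture shows the nut at (255,62) with wing tips at (222,0) and (278,115), the gauge at (127,80) and the handle at the top left. The rib and the board lie to the right.

```bash
python3 -m pendant '[[[1,30,-20,0,0,0,0],[1,60,-40,0,0,0,0],[1,80,-60,0,0,0,0],[1,80,-60,0,0,0,0],[1,80,-60,0,0,0,0]]]' >/dev/null; python3 look.py 2
```

```text
[0.4463 0.0566 0.4481] 0.33755371210931856 4.0833
pressure_pot [(349.8, 191.5, 0.83), (43.4, 122.7, 0.38)]
pot_lid [(249.6, 133.9, 0.68)]
lid_handle []
gauge [(322.3, 107.7, 0.68), (239.8, 224.2, 0.62)]
relief_valve [(321.5, 106.6, 0.64)]
nut_mid [(353.1, 194.0, 0.56)]
bolt_pivot [(352.0, 197.0, 0.74), (250.9, 133.0, 0.25)]
```

View pics/w2.png

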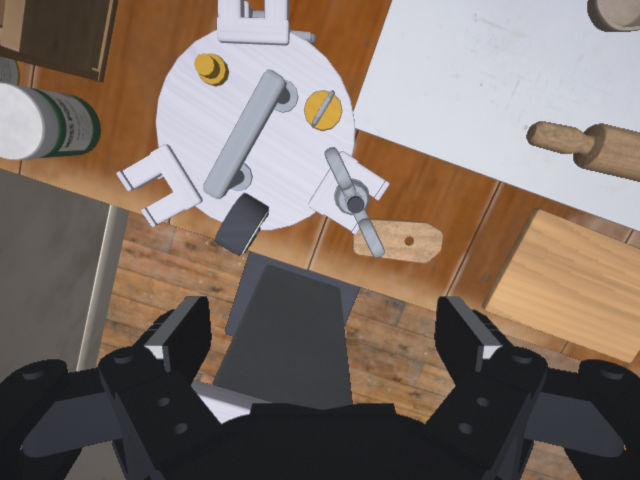

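View 2: the bolt top is at (355,204), with wing tips at (334,152) and (376,254). The handle bar runs from (274,76) to (215,188), the lid disc is centred near (256,129), the valve is at (322,107) and the gauge at (243,223).

Run:
```python
from h import *
C1=cam('wrist',np.load('pics/T1.npy'));C2=cam('wrist',np.load('pics/T2.npy'));S=cam('scene');P=cam('top')
print('bolt',tri([ray(*C1,(248.5,57)),ray(*C2,(355,204))]), tri([ray(*C1,(248.5,57)),ray(*C2,(355,204)),ray(*S,(319.5,188))]))
print('hnd',tri([ray(*C2,(246,130)),ray(*S,(349.8,177)),ray(*P,(294.6,271.5))]))
c=atz(*C2,(256,129),.159);n=atz(*C2,(355,204),.202);print('lid c',c,'nut',n)
h1=atz(*C2,(274,76),.218);h2=atz(*C2,(215,188),.218);print('handle',(h1+h2)/2,np.degrees(np.arctan2(*(h1-h2)[1::-1])))
d=n-c;print('potyaw from nut',np.degrees(np.arctan2(d[1],d[0]))+90,np.linalg.norm(d[:2]))
w1=atz(*C2,(334,152),.205);w2=atz(*C2,(376,254),.205);print('wing',(w1+w2)/2,np.degrees(np.arctan2(*(w1-w2)[1::-1])),np.linalg.norm(w1-w2))
```

```text
bolt (array([0.4791, 0.0477, 0.1986]), [np.float64(0.3), np.float64(0.3)]) (array([0.4794, 0.0486, 0.1957]), [np.float64(0.3), np.float64(1.6), np.float64(1.7)])
hnd (array([0.4961, 0.1168, 0.2152]), [np.float64(2.9), np.float64(3.9), np.float64(5.5)])
lid c [0.4992 0.1213 0.159 ] nut [0.4798 0.048  0.202 ]
handle [0.4968 0.1169 0.218 ] -11.69740957672965
potyaw from nut -14.85311349103526 0.07588700163936886
wing [0.4799 0.0478 0.205 ] 42.66268265489516 0.06418891067497175
```

```bash
python3 - <<'E'
from h import *
print(to([.4797,.048,.44],1.32))
E
python3 -m pendant '[[[0.47,10,10,0,0,0,-0.12],[0.47,20,20,0,0,0,-0.24],[0.47,30,20,0,0,0,-0.36],[0.47,29,19,0,0,0,-0.48],[0.47,29,19,0,0,0,-0.60]]]' >/dev/null;python3 -m pendant '[[[0.47,0,0,0,0,0,-0.12],[0.47,0,0,0,0,0,-0.24],[0.47,0,0,0,0,0,-0.36],[0.47,0,0,0,0,0,-0.38],[0.47,0,0,0,0,0,-0.38]]]'
python3 - <<'E'
from h import *
print(to([.4797,.048,.36],1.32))
E
```

```text
(array([29.5, 18.3,  8.6]), array([ 0.   , -0.   , -0.986]))
time_s: 5.27
eef_pos: [0.4795, 0.0476, 0.4485]
eef_rot: [0.0, 0.792, 0.61, 0.0]
wrist_force: [-0.0, -0.5, -1.0]
opening: 0.471
grasp_force: 0.0
(array([ 0.4,  0. , 88.5]), array([ 0.   , -0.   , -0.007]))
```

```bash
python3 -m pendant '[[[0.47,0,0,25,0,0,0],[0.47,0,0,50,0,0,0],[0.47,0,0,70,0,0,0],[0.47,0,0,70,0,0,0]]]'; python3 look.py 3
```

```text
time_s: 5.6
eef_pos: [0.478, 0.0479, 0.3743]
eef_rot: [-0.003, 0.792, 0.61, -0.003]
wrist_force: [-0.7, 0.1, 0.2]
opening: 0.471
grasp_force: 0.0
[0.478  0.0479 0.3743] 1.312255207601233 5.65
pressure_pot [(327.1, 280.0, 0.88)]
pot_lid [(315.5, 108.6, 0.63)]
lid_handle [(316.8, 109.9, 0.66)]
gauge [(203.3, 183.4, 0.58)]
relief_valve [(411.0, 190.1, 0.57)]
nut_mid [(324.9, 275.9, 0.56)]
bolt_pivot [(326.5, 283.1, 0.63)]
```

View pics/w3.png

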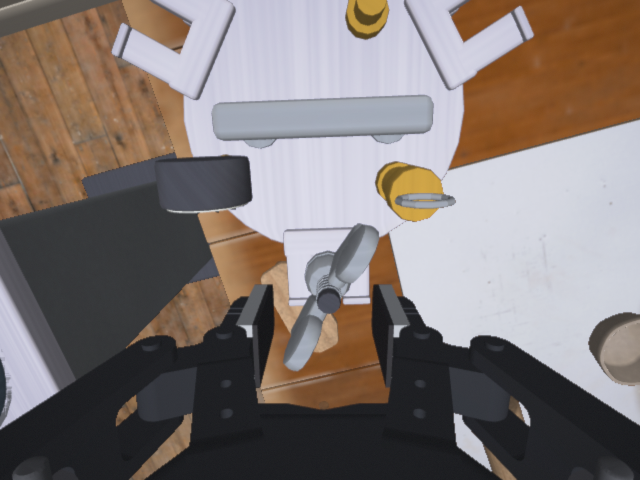

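The bolt top is at (329,300), between the pads at columns 268 and 378. The wings run from (360,235) to (300,360), and the gauge and the valve stand clear on either side of the fingers.

Run:
```python
from h import *
C=cam('wrist',np.eye(4))
for uv in((268,287),(245,287),(155,345),(185,340),(40,465),(388,287),(482,345)):
    c,d=ray(*C,uv);p=c-d*c[0]/d[0];print(uv,(p*1000).round(0))
W=cam('wrist',np.load('pics/T3.npy'))
a=atz(*W,(329,300),.202);print('bolt',a)
w1=atz(*W,(360,235),.21);w2=atz(*W,(298,362),.21);print(np.degrees(np.arctan2(*(w1-w2)[1::-1])))
for uv in((215,105),(432,100)):print('handle end',atz(*W,uv,.218))
```

```text
(268, 287) [  0. -25. 190.]
(245, 287) [  0. -35. 190.]
(155, 345) [  0. -55. 141.]
(185, 340) [  0. -46. 144.]
(40, 465) [  0. -59.  94.]
(388, 287) [  0.  30. 190.]
(482, 345) [  0.  53. 141.]
bolt [0.4799 0.049  0.202 ]
51.19238862597448
handle end [0.4634 0.13   0.218 ]
handle end [0.53   0.1139 0.218 ]
```

```bash
python3 -m pendant '[[[0.47,0,0,6,0,0,0],[0.47,0,0,13,0,0,0],[0.47,0,0,13,0,0,0],[0.47,0,0,13,0,0,0]]]'; python3 -m pendant '[[[0.47,0,0,0,0,0,-0.12],[0.47,0,0,0,0,0,-0.24],[0.47,0,0,0,0,0,-0.36],[0.47,0,0,0,0,0,-0.48],[0.47,0,0,0,0,0,-0.60]]]';python3 -m pendant '[[[0.47,0,0,0,0,0,-0.12],[0.47,0,0,0,0,0,-0.24],[0.47,0,0,0,0,0,-0.36],[0.47,0,0,0,0,0,-0.48],[0.47,0,0,0,0,0,-0.60]]]'; python3 -c "
from h import *
print(to([.4797,.048,.364],yaw(pose())),yaw(pose()),ctrl.get_obs()['torque'],ctrl.get_obs()['q'])"
```

```text
time_s: 6.33
eef_pos: [0.4793, 0.0479, 0.3646]
eef_rot: [-0.001, 0.791, 0.611, -0.001]
wrist_force: [-0.1, 0.3, 0.4]
opening: 0.465
grasp_force: 0.0
time_s: 6.75
eef_pos: [0.4796, 0.0479, 0.3655]
eef_rot: [-0.0, 0.573, 0.82, -0.0]
wrist_force: [-0.4, 0.3, 2.3]
opening: 0.469
grasp_force: 1.5
time_s: 7.17
eef_pos: [0.4795, 0.0479, 0.3657]
eef_rot: [-0.0, 0.305, 0.952, -0.0]
wrist_force: [-2.4, 1.1, 2.2]
opening: 0.467
grasp_force: 1.5
(array([-0.1,  0.2,  1.7]), array([-0., -0.,  0.])) 2.521658039785406 [-0.0284  0.3984 -0.0755] [-0.1474  0.0103  1.8748 -0.0001  1.257  -1.0982]
```

```bash
python3 -m pendant '[[[0.47,0,0,0,0,0,-0.12],[0.47,0,0,0,0,0,-0.24],[0.47,0,0,0,0,0,-0.36],[0.47,0,0,0,0,0,-0.48],[0.47,0,0,0,0,0,-0.60]]]';python3 -m pendant '[[[0.47,0,0,0,0,0,-0.12],[0.47,0,0,0,0,0,-0.24],[0.47,0,0,0,0,0,-0.36],[0.47,0,0,0,0,0,-0.48],[0.47,0,0,0,0,0,-0.60]]]' |grep force;python3 -m pendant '[[[0.47,0,0,0,0,0,-0.12],[0.47,0,0,0,0,0,-0.24],[0.47,0,0,0,0,0,-0.36],[0.47,0,0,0,0,0,-0.48],[0.47,0,0,0,0,0,-0.48]]]'; python3 look.py 4; python3 -c "
from h import *
print(yaw(pose()),ctrl.get_obs()['torque'],ctrl.get_obs()['q'])"
```

```text
time_s: 7.58
eef_pos: [0.4795, 0.0479, 0.3656]
eef_rot: [-0.0, 0.01, 1.0, -0.0]
wrist_force: [-1.3, -1.2, 2.1]
opening: 0.471
grasp_force: 1.5
wrist_force: [-1.7, -0.3, 2.8]
grasp_force: 1.5
time_s: 8.42
eef_pos: [0.4797, 0.0479, 0.3657]
eef_rot: [0.0, -0.505, 0.863, -0.0]
wrist_force: [-0.0, -0.3, 0.6]
opening: 0.469
grasp_force: 0.0
[0.4797 0.0479 0.3657] -2.083188922956298 8.4667
pressure_pot [(333.8, 284.2, 0.62)]
pot_lid [(343.2, 356.1, 0.93), (323.4, 291.7, 0.39)]
lid_handle [(343.7, 357.8, 0.94)]
gauge [(453.1, 339.0, 0.6), (342.9, 358.5, 0.25)]
relief_valve [(286.5, 379.8, 0.72)]
nut_mid [(331.8, 289.5, 0.82)]
bolt_pivot [(323.2, 289.8, 0.67)]
-2.0884510523590416 [-0.0507  0.0039  0.0099] [-0.1474  0.0108  1.8751  0.      1.2559 -2.7714]
```

View pics/w4.png

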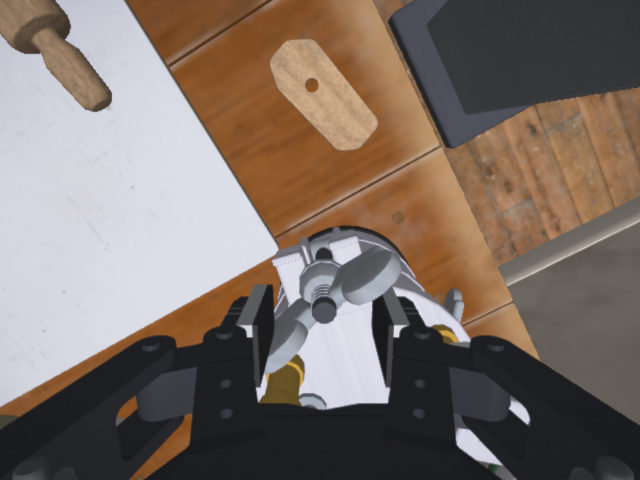

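The wings now run from (390,260) to (280,355), about 40° ahead of the pads, so the nut has turned to about 3.0 rad. The next step is to lift, turn back a little over half a turn, and push again.

```bash
python3 -m pendant '[[[0.47,0,0,0,0,0,0.05],[0.47,0,0,-20,0,0,0.05],[0.47,0,0,-40,0,0,0.05],[0.47,0,0,-40,0,0,0.05]]]' |grep eef; python3 -m pendant '[[[0.47,0,0,0,0,0,0.12],[0.47,0,0,0,0,0,0.24],[0.47,0,0,0,0,0,0.36],[0.47,0,0,0,0,0,0.48],[0.47,0,0,0,0,0,0.60]]]' |grep eef;python3 -m pendant '[[[0.47,0,0,0,0,0,0.12],[0.47,0,0,0,0,0,0.24],[0.47,0,0,0,0,0,0.36],[0.47,0,0,0,0,0,0.48],[0.47,0,0,0,0,0,0.60]]]' |grep eef;python3 -m pendant '[[[0.47,0,0,0,0,0,0.12],[0.47,0,0,0,0,0,0.24],[0.47,0,0,0,0,0,0.36],[0.47,0,0,0,0,0,0.48],[0.47,0,0,0,0,0,0.60]]]' |grep eef;python3 -m pendant '[[[0.47,0,0,0,0,0,0.12],[0.47,0,0,0,0,0,0.24],[0.47,0,0,0,0,0,0.36],[0.47,0,0,0,0,0,0.48],[0.47,0,0,0,0,0,0.60]]]' |grep eef;python3 -m pendant '[[[0.47,0,0,0,0,0,0.12],[0.47,0,0,0,0,0,0.24],[0.47,0,0,0,0,0,0.36],[0.47,0,0,0,0,0,0.48],[0.47,0,0,0,0,0,0.60]]]' |grep eef;python3 -m pendant '[[[0.47,0,0,0,0,0,0.12],[0.47,0,0,0,0,0,0.19],[0.47,0,0,0,0,0,0.19],[0.47,0,0,0,0,0,0.19]]]'; python3 look.py 5;python3 -c "
from h import *
print(to([.4797,.048,.366],yaw(pose())),yaw(pose()),ctrl.get_obs()['q'])"
```

```text
eef_pos: [0.4807, 0.0478, 0.4092]
eef_rot: [0.002, -0.481, 0.877, -0.002]
eef_pos: [0.4795, 0.0479, 0.4048]
eef_rot: [-0.0, -0.198, 0.98, 0.0]
eef_pos: [0.4795, 0.0479, 0.4048]
eef_rot: [-0.0, 0.101, 0.995, 0.0]
eef_pos: [0.4795, 0.0479, 0.4048]
eef_rot: [-0.0, 0.391, 0.921, -0.0]
eef_pos: [0.4795, 0.0479, 0.4048]
eef_rot: [-0.0, 0.645, 0.764, -0.0]
eef_pos: [0.4795, 0.0479, 0.4048]
eef_rot: [-0.0, 0.842, 0.539, -0.0]
time_s: 11.57
eef_pos: [0.4795, 0.0479, 0.405]
eef_rot: [-0.0, 0.887, 0.461, -0.0]
wrist_force: [-0.2, 0.6, 0.7]
opening: 0.471
grasp_force: 0.0
[0.4795 0.0479 0.405 ] 0.9578141052640049 11.6167
pressure_pot [(322.9, 262.3, 0.75)]
pot_lid [(266.8, 120.7, 0.88), (318.2, 260.5, 0.23)]
lid_handle [(265.2, 119.0, 0.6), (320.6, 256.7, 0.3)]
gauge [(193.0, 217.4, 0.7)]
relief_valve [(353.8, 163.4, 0.88)]
nut_mid [(320.7, 258.8, 0.66)]
bolt_pivot [(319.9, 264.8, 0.56)]
(array([ 0.2, -0. , 39.4]), array([ 0., -0., -0.])) 0.9561436689554939 [-0.1474 -0.0323  1.8328  0.      1.341   0.4672]
```

```bash
python3 -m pendant '[[[0.47,0,0,12,0,0,0],[0.47,0,0,24,0,0,0],[0.47,0,0,36,0,0,0],[0.47,0,0,36,0,0,0],[0.47,0,0,36,0,0,0]]]'; python3 -m pendant '[[[0.47,0,0,0,0,0,-0.12],[0.47,0,0,0,0,0,-0.24],[0.47,0,0,0,0,0,-0.36],[0.47,0,0,0,0,0,-0.48],[0.47,0,0,0,0,0,-0.60]]]'|grep force;python3 -m pendant '[[[0.47,0,0,0,0,0,-0.12],[0.47,0,0,0,0,0,-0.24],[0.47,0,0,0,0,0,-0.36],[0.47,0,0,0,0,0,-0.48],[0.47,0,0,0,0,0,-0.60]]]'|grep force; python3 -m pendant '[[[0.47,0,0,0,0,0,-0.12],[0.47,0,0,0,0,0,-0.24],[0.47,0,0,0,0,0,-0.36],[0.47,0,0,0,0,0,-0.48],[0.47,0,0,0,0,0,-0.60]]]'|grep force; python3 -m pendant '[[[0.47,0,0,0,0,0,-0.12],[0.47,0,0,0,0,0,-0.24],[0.47,0,0,0,0,0,-0.36],[0.47,0,0,0,0,0,-0.48],[0.47,0,0,0,0,0,-0.60]]]'; python3 look.py 6
```

```text
time_s: 12.38
eef_pos: [0.4794, 0.0479, 0.3691]
eef_rot: [-0.0, 0.888, 0.46, -0.001]
wrist_force: [0.6, 0.1, 0.2]
opening: 0.475
grasp_force: 0.0
wrist_force: [-1.2, 1.0, 0.6]
grasp_force: 1.5
wrist_force: [-2.9, 0.1, 1.6]
grasp_force: 1.6
wrist_force: [-3.3, -0.2, 1.9]
grasp_force: 1.5
time_s: 14.05
eef_pos: [0.4797, 0.0478, 0.3707]
eef_rot: [0.0, -0.11, 0.994, -0.0]
wrist_force: [-2.3, -0.3, 1.8]
opening: 0.47
grasp_force: 1.4
[0.4797 0.0478 0.3707] -2.921261427613449 14.1
pressure_pot [(360.7, 261.6, 0.68)]
pot_lid []
lid_handle [(476.8, 277.4, 0.64)]
gauge [(488.2, 251.9, 0.86)]
relief_valve [(631.2, 227.8, 0.65), (368.5, 374.9, 0.62)]
nut_mid [(332.1, 285.6, 0.93)]
bolt_pivot [(326.6, 286.6, 0.69), (630.0, 227.4, 0.6)]
```

View pics/w6.png

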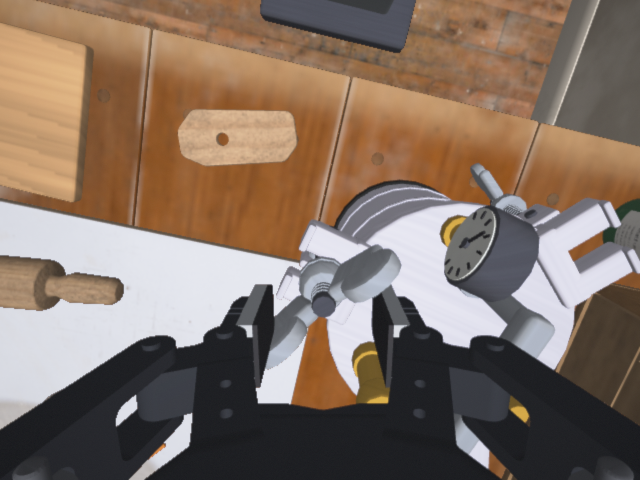

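The wings run from (395,260) to (285,350) and the pads are still against them. The nut has risen and stands at about 5.3 rad. Next, lift, close the fingers, and lower them on the lid side of the nut.

```bash
python3 -m pendant '[[[0.47,0,0,0,0,0,0.05],[0.47,0,0,-20,0,0,0.05],[0.47,0,0,-45,0,0,0.05],[0.47,0,0,-65,0,0,0.05],[0.2,0,0,-65,0,0,0.05]]]' |grep eef; python3 -m pendant '[[[0,0,0,0,0,0,0.12],[0,0,0,0,0,0,0.24],[0,0,0,0,0,0,0.36],[0,0,0,0,0,0,0.41],[0,0,0,0,0,0,0.41]]]'; python3 -c "
from h import *
print(to([.4865,.0806,.43],2.904),yaw(pose()),ctrl.get_obs()['q'])"
```

```text
eef_pos: [0.4807, 0.0478, 0.439]
eef_rot: [0.004, -0.081, 0.997, -0.001]
time_s: 15.28
eef_pos: [0.4795, 0.0479, 0.4338]
eef_rot: [-0.0, 0.124, 0.992, 0.0]
wrist_force: [-0.5, -0.5, 0.1]
opening: -0.001
grasp_force: 0.0
(array([ 1.3, 33.4,  3.8]), array([ 0.   , -0.001, -0.011])) 2.893232082467634 [-0.1474 -0.0574  1.7987  0.0001  1.4011 -1.4698]
```

```bash
python3 -m pendant '[[[0,1,16,0,0,0,-0.01],[0,1,33,0,0,0,-0.01],[0,1,33,20,0,0,-0.01],[0,1,33,40,0,0,-0.01],[0,1,33,50,0,0,-0.01]]]'; python3 -m pendant '[[[0,0,0,10,0,0,0],[0,0,0,21,0,0,0],[0,0,0,21,0,0,0]]]'; python3 look.py 7
```

```text
time_s: 15.7
eef_pos: [0.4859, 0.0805, 0.3819]
eef_rot: [-0.002, 0.117, 0.993, -0.0]
wrist_force: [-0.1, 0.8, -1.8]
opening: -0.002
grasp_force: 0.0
time_s: 15.95
eef_pos: [0.4861, 0.08, 0.3613]
eef_rot: [-0.002, 0.118, 0.993, -0.0]
wrist_force: [0.2, -0.1, 0.3]
opening: -0.002
grasp_force: 0.0
[0.4861 0.08   0.3613] 2.905817083419047 16.0
pressure_pot [(262.1, 275.4, 0.92)]
pot_lid [(435.8, 236.0, 0.89)]
lid_handle [(435.4, 235.7, 0.7), (249.9, 292.7, 0.31)]
gauge [(373.4, 191.3, 0.95)]
relief_valve []
nut_mid [(256.7, 290.8, 0.85), (434.3, 237.5, 0.25)]
bolt_pivot [(253.0, 291.6, 0.82)]
```

View pics/w7.png

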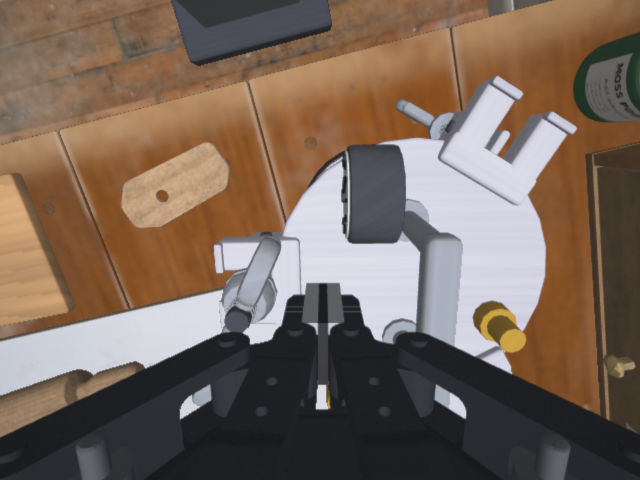

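The closed fingertips, near (323,290), are between the nut at (250,295) and the handle, and the gauge's edge is clear of them. Pushing outward along the tool's -y.

```bash
python3 -m pendant '[[[0,0,-8,0,0,0,0],[0,0,-16,0,0,0,0],[0,0,-22,0,0,0,0],[0,0,-28,0,0,0,0],[0,0,-34,0,0,0,0]]]'; python3 -m pendant '[[[0,0,-7,0,0,0,0],[0,0,-14,0,0,0,0],[0,0,-21,0,0,0,0],[0,0,-28,0,0,0,0],[0,0,-35,0,0,0,0]]]';  python3 -m pendant '[[[0,0,-5,0,0,0,0],[0,0,-5,0,0,0,0],[0,0,-5,-20,0,0,0],[0,0,-5,-40,0,0,0],[0,0,-5,-60,0,0,0]]]'; python3 look.py 8
```

```text
time_s: 16.77
eef_pos: [0.4786, 0.0462, 0.3635]
eef_rot: [0.0, 0.118, 0.993, -0.0]
wrist_force: [0.4, -0.7, -0.3]
opening: 0.001
grasp_force: 0.1
time_s: 17.18
eef_pos: [0.4704, 0.0123, 0.3634]
eef_rot: [-0.0, 0.118, 0.993, -0.0]
wrist_force: [0.5, -0.2, -0.1]
opening: 0.004
grasp_force: 0.0
time_s: 17.6
eef_pos: [0.4692, 0.0082, 0.4239]
eef_rot: [-0.001, 0.118, 0.993, 0.0]
wrist_force: [-0.2, -1.3, 0.2]
opening: 0.001
grasp_force: 0.0
[0.4692 0.0082 0.4239] 2.9057168399248754 17.65
pressure_pot [(384.2, 201.4, 0.73)]
pot_lid [(509.6, 235.6, 0.69)]
lid_handle [(510.5, 232.6, 0.84)]
gauge [(498.6, 172.1, 0.93), (382.1, 198.9, 0.69)]
relief_valve [(467.2, 312.3, 0.66)]
nut_mid [(277.8, 220.5, 0.77), (510.9, 232.9, 0.41)]
bolt_pivot [(287.7, 225.5, 0.88)]
```

View pics/w8.png

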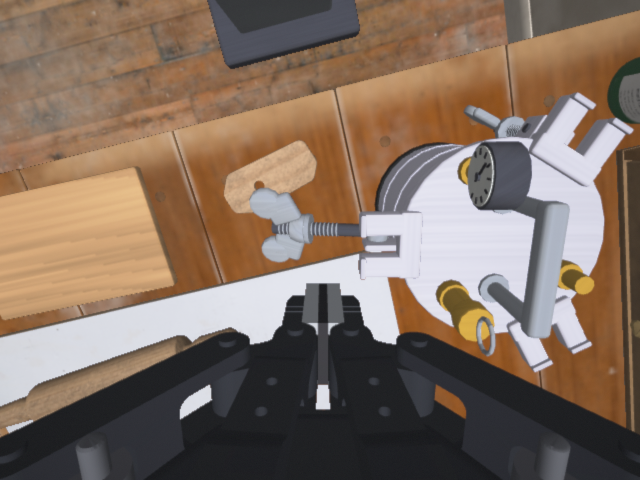

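The bolt is out of the ear and points outward, with the nut near (285,225) beyond the lid. The handle bar runs from (549,205) to (537,330).

Run:
```python
from h import *
V=lambda k:cam('wrist',np.load(f'pics/T{k}.npy'))
print(tri([ray(*V(2),(246,131)),ray(*V(3),(324,117)),ray(*V(8),(545,268))]),tri([ray(*V(2),(246,131)),ray(*V(3),(324,117))]))
T=pose();im=ctrl.camera('wrist');cv2.imwrite('pics/w9.png',im[:,:,::-1])
a=cv2.imread('pics/w8.png')
d=cv2.absdiff(cv2.cvtColor(a,6),cv2.cvtColor(cv2.imread('pics/w9.png'),6))[150:300,200:420];print(d.mean(),d.max())
print([(x['point'][0]*640,x['point'][1]*480,x['confidence']) for x in ctrl.boxes_of('wrist','nut_mid')])
print(to([.497,.1177,.40],2.904))
im=ctrl.camera('scene');cv2.imwrite('pics/s9.png',cv2.resize(im[140:260,260:420,::-1],None,fx=4,fy=4,interpolation=cv2.INTER_CUBIC))
```

```text
(array([0.4962, 0.1193, 0.2084]), [np.float64(1.7), np.float64(1.0), np.float64(1.6)]) (array([0.4966, 0.1191, 0.204 ]), [np.float64(1.1), np.float64(1.1)])
11.918363636363637 113
[(311.168, 210.192, 0.74), (511.104, 236.592, 0.59)]
(array([ -1.5, 112.9,  22.5]), array([ 0.   , -0.002,  0.002]))
```

View pics/s9.png

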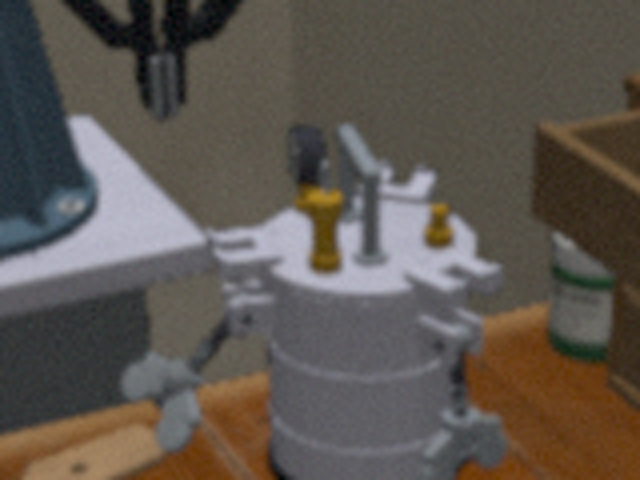

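```bash
python3 -m pendant '[[[0,-1,25,0,0,0,0],[0,-1,55,0,0,0,0],[0.5,-1,85,0,0,0,0],[0.5,-1,113,0,0,0,0],[0.5,-1,113,0,0,0,0]]]'; python3 -m pendant '[[[0.5,0,0,10,0,0,0],[0.5,0,0,20,0,0,0],[0.5,0,0,30,0,0,0],[0.5,0,0,30,0,0,0]]]'; python3 -c "
from h import *
print(to([.4965,.1185,.367],2.904))
T=pose();im=ctrl.camera('wrist');np.save('pics/T10.npy',T);cv2.imwrite('pics/w10.png',im[:,:,::-1])
M,W=cam('wrist',T)
for n in ('lid_handle','gauge','relief_valve'):
  for b in ctrl.boxes_of('wrist',n)[:2]:print(n,b['point'][0]*640,b['point'][1]*480,b['confidence'])
hx=np.array([.972,-.235,0])
for s in(-1,0,1):print(proj(M,W,np.array([.4965,.1185,.218])+s*.036*hx))
"
```

```text
time_s: 18.57
eef_pos: [0.4971, 0.1213, 0.4232]
eef_rot: [-0.0, 0.116, 0.993, 0.001]
wrist_force: [-0.2, -1.5, -0.8]
opening: 0.421
grasp_force: 0.0
time_s: 18.9
eef_pos: [0.4957, 0.1169, 0.39]
eef_rot: [-0.003, 0.118, 0.993, -0.0]
wrist_force: [-0.9, -0.9, -0.5]
opening: 0.5
grasp_force: 0.0
(array([-0.5,  1.8, 23. ]), array([-0.001, -0.005,  0.   ]))
lid_handle 329.28 240.19199999999998 0.87
gauge 271.808 183.888 0.65
gauge 141.888 179.71200000000002 0.18
relief_valve 275.904 343.92 0.73
[328.5744 221.6071]
[328.1727 307.4012]
[327.8164 383.4918]
```

```bash
python3 -m pendant '[[[0.5,0,1,10,0,0,0],[0.5,0,1,20,0,0,0],[0.5,0,1,27,0,0,0],[0.5,0,1,27,0,0,0],[0.5,0,1,27,0,0,0]]]' |grep -E "pos|force"; python3 -m pendant '[[[0.3,0,0,0,0,0,0],[0.2,0,0,0,0,0,0],[0,0,0,0,0,0,0],[0,0,0,0,0,0,0],[0,0,0,0,0,0,0]]]'; python3 -m pendant '[[[0,0,0,0,0,0,0],[0,0,0,0,0,0,0],[0,0,0,0,0,0,0]]]'
```

```text
eef_pos: [0.4967, 0.1188, 0.3655]
wrist_force: [0.4, 0.5, -0.1]
grasp_force: 0.0
time_s: 19.93
eef_pos: [0.4972, 0.1188, 0.3671]
eef_rot: [0.001, 0.118, 0.993, 0.0]
wrist_force: [-1.0, 0.2, 2.7]
opening: 0.129
grasp_force: 59.4
time_s: 20.18
eef_pos: [0.4972, 0.1188, 0.367]
eef_rot: [0.001, 0.118, 0.993, 0.0]
wrist_force: [-1.4, -0.0, 5.6]
opening: 0.13
grasp_force: 59.6
```

```bash
python3 -m pendant '[[[0,0,0,-3,0,0,0],[0,0,0,-7,0,0,0],[0,0,0,-14,0,0,0],[0,0,0,-22,0,0,0],[0,0,0,-30,0,0,0]]]'; python3 -m pendant '[[[0,0,0,-10,0,0,0],[0,0,0,-22,0,0,0],[0,0,0,-36,0,0,0],[0,0,0,-50,0,0,0],[0,0,0,-50,0,0,0]]]'; python3 -c "
from h import *
T=pose();im=ctrl.camera('wrist');M,W=cam('wrist',T)
b=ctrl.boxes_of('wrist','pot_lid');print([(x['point'],x['confidence']) for x in b])
S=cam('scene');P=cam('top');C2=cam('wrist',np.load('pics/T2.npy'))
for n in('top','scene'):
  ctrl.camera(n);k=cam(n)
  for t in('ware_board','pot_lid','nut_mid'):print(n,t,[(np.array(x['point'])*[640,480],round(x['confidence'],2)) for x in ctrl.boxes_of(n,t)[:2]])
print('board', atz(*C2,(0,0),.016)[:0])
V6=cam('wrist',np.load('pics/T6.npy'));V8=cam('wrist',np.load('pics/T8.npy'));V1=cam('wrist',np.load('pics/T1.npy'))
print('board corners v1', [atz(*V1,uv,.016) for uv in((494,135),(441,243),(595,303))])
"
```

```text
time_s: 20.6
eef_pos: [0.4969, 0.1188, 0.3969]
eef_rot: [-0.0, 0.118, 0.993, 0.0]
wrist_force: [0.4, 0.1, -2.9]
opening: 0.13
grasp_force: 58.4
time_s: 21.02
eef_pos: [0.4978, 0.1188, 0.4507]
eef_rot: [0.003, 0.118, 0.993, 0.0]
wrist_force: [1.1, 0.9, -3.9]
opening: 0.128
grasp_force: 58.5
[([0.5086, 0.4969], 0.86)]
top ware_board [(array([434.816, 294.192]), 0.98), (array([216.768, 298.896]), 0.7)]
top pot_lid [(array([286.976, 286.896]), 0.8)]
top nut_mid [(array([341.312, 288.384]), 0.73)]
scene ware_board [(array([193.216, 281.904]), 0.81), (array([335.488, 148.416]), 0.29)]
scene pot_lid [(array([345.92 , 168.816]), 0.57), (array([303.104, 234.912]), 0.42)]
scene nut_mid [(array([304.128, 243.312]), 0.7)]
board []
board corners v1 [array([ 0.5143, -0.1681,  0.016 ]), array([ 0.3901, -0.1644,  0.016 ]), array([ 0.3838, -0.3629,  0.016 ])]
```

```bash
python3 -m pendant '[[[0,-1,-12,0,0,0,0],[0,-4,-35,0,0,0,0],[0,-7,-62,0,0,0,0],[0,-10,-90,0,0,0,0],[0,-13,-120,0,0,0,0]]]' |grep -E "pos|force|open"; python3 -m pendant '[[[0,-3,-30,0,0,0,0],[0,-6,-60,0,0,0,0],[0,-9,-90,0,0,0,0],[0,-12,-120,0,0,0,0],[0,-15,-150,0,0,0,0]]]' |grep -E "pos|force|open";python3 -m pendant '[[[0,-3,-30,0,0,0,0],[0,-6,-60,0,0,0,0],[0,-9,-90,0,0,0,0],[0,-12,-110,0,0,0,0],[0,-13,-120,0,0,0,0]]]' |grep -E "pos|force|open"; python3 -m pendant '[[[0,0,0,0,0,0,0],[0,0,0,0,0,0,0]]]'; python3 -c "
from h import *
print(to([.445,-.2704,.245],2.904))"
```

```text
eef_pos: [0.4811, -0.0022, 0.4464]
wrist_force: [0.0, -0.5, -4.0]
opening: 0.128
grasp_force: 58.6
eef_pos: [0.4603, -0.1521, 0.4465]
wrist_force: [1.3, -0.4, -4.4]
opening: 0.128
grasp_force: 58.6
eef_pos: [0.4447, -0.273, 0.4463]
wrist_force: [0.1, 0.1, -4.3]
opening: 0.125
grasp_force: 58.7
time_s: 22.93
eef_pos: [0.4454, -0.2701, 0.4461]
eef_rot: [-0.0, 0.118, 0.993, 0.001]
wrist_force: [1.1, 1.2, -4.3]
opening: 0.124
grasp_force: 58.7
(array([  0.2,  -0.5, 201.1]), array([ 0.001, -0.001,  0.001]))
```

```bash
python3 -m pendant '[[[0,0,0,15,0,0,0],[0,0,0,35,0,0,0],[0,0,0,55,0,0,0],[0,0,0,75,0,0,0],[0,0,0,95,0,0,0]]]' |grep -E "pos|force|open"; python3 -m pendant '[[[0,0,0,20,0,0,0],[0,0,0,40,0,0,0],[0,0,0,58,0,0,0],[0,0,0,74,0,0,0],[0,0,0,86,0,0,0]]]' |grep -E "pos|force|open"; python3 -m pendant '[[[0,0,0,4,0,0,0],[0,0,0,8,0,0,0],[0,0,0,11,0,0,0],[0,0,0,14,0,0,0],[0,0,0,16,0,0,0]]]' |grep -E "pos|force|open"; python3 -m pendant '[[[0,0,0,1,0,0,0],[0,0,0,2,0,0,0],[0,0,0,3,0,0,0],[0,0,0,4,0,0,0],[0,0,0,5,0,0,0]]]' |grep -E "pos|force|open"
```

```text
eef_pos: [0.446, -0.2683, 0.3507]
wrist_force: [-0.6, -0.1, -3.7]
opening: 0.124
grasp_force: 58.7
eef_pos: [0.4457, -0.2683, 0.2641]
wrist_force: [0.5, -0.5, -4.7]
opening: 0.135
grasp_force: 58.6
eef_pos: [0.446, -0.2702, 0.2499]
wrist_force: [0.4, 0.0, -4.7]
opening: 0.127
grasp_force: 58.7
eef_pos: [0.4458, -0.2701, 0.2445]
wrist_force: [0.1, 0.7, -4.4]
opening: 0.123
grasp_force: 58.7
```

```bash
python3 -m pendant '[[[0,0,0,0.5,0,0,0],[0,0,0,1,0,0,0],[0,0,0,1.5,0,0,0],[0,0,0,2,0,0,0],[0,0,0,2.5,0,0,0]]]' |grep -E "pos|force|open";python3 -m pendant '[[[0,0,0,0.5,0,0,0],[0,0,0,1,0,0,0],[0,0,0,1,0,0,0]]]' |grep -E "pos|force|open"
```

```text
eef_pos: [0.4458, -0.27, 0.2419]
wrist_force: [-0.4, -0.1, -4.7]
opening: 0.127
grasp_force: 58.7
eef_pos: [0.4458, -0.27, 0.2411]
wrist_force: [-1.0, -0.1, -1.3]
opening: 0.126
grasp_force: 59.0
```

```bash
python3 -m pendant '[[[0,0,0,0.4,0,0,0],[0,0,0,0.7,0,0,0],[0,0,0,0.7,0,0,0]]]' |grep -E "pos|force|open"
```

```text
eef_pos: [0.4458, -0.27, 0.2411]
wrist_force: [-4.0, 3.3, 5.4]
opening: 0.128
grasp_force: 60.1
```

Contact is firm and gentle. Releasing now, then retreating straight up.

```bash
python3 -m pendant '[[[0.2,0,0,0,0,0,0],[0.3,0,0,0,0,0,0],[0.45,0,0,0,0,0,0],[0.45,0,0,0,0,0,0],[0.45,0,0,0,0,0,0]]]' |grep -E "pos|force|open"; python3 -m pendant '[[[0.45,0,0,-10,0,0,0],[0.45,0,0,-30,0,0,0],[0.45,0,0,-60,0,0,0],[0.45,0,0,-90,0,0,0],[0.45,0,0,-120,0,0,0]]]' |grep -E "pos|force|open";python3 -m pendant '[[[0.45,0,0,-40,0,0,0],[0.45,0,0,-60,0,0,0],[0.45,0,0,-60,0,0,0]]]' |grep -E "time|pos|force|open"; python3 -c "
from h import *
T=pose();ims=ctrl.camera('wrist');C=cam('wrist',T);cv2.imwrite('pics/w11.png',ims[:,:,::-1])
E={'lid':[.446,-.2665,.033],'handle':[.445,-.2704,.086]}
def px(n,t):return [((np.array(x['point'])*[640,480]).round(),round(x['confidence'],2)) for x in ctrl.boxes_of(n,t)[:2]]
for t in('pot_lid','lid_handle','gauge','relief_valve'):print('w',t,px('wrist',t))
print({k:proj(*C,v) for k,v in E.items()})
for n in('top','scene'):
  ctrl.camera(n);c=cam(n)
  for t in('pot_lid','lid_handle','nut_mid','bowl','wood_rib','glaze_pot_a'):print(n,t,px(n,t))
  print({k:proj(*c,v) for k,v in E.items()})
"
```

```text
eef_pos: [0.4458, -0.2701, 0.2403]
wrist_force: [-0.4, 0.2, -0.3]
opening: 0.449
grasp_force: 0.0
eef_pos: [0.4456, -0.2698, 0.3621]
wrist_force: [-0.0, 0.0, -0.2]
opening: 0.448
grasp_force: 0.0
time_s: 26.6
eef_pos: [0.4467, -0.2708, 0.4272]
wrist_force: [-0.3, 0.3, 0.6]
opening: 0.453
grasp_force: 0.0
w pot_lid [(array([333., 195.]), 0.78)]
w lid_handle [(array([331., 195.]), 0.65)]
w gauge [(array([298., 152.]), 0.93)]
w relief_valve [(array([297., 242.]), 0.77), (array([629., 156.]), 0.36)]
{'lid': array([329.5844, 202.0373]), 'handle': array([325.4881, 212.9331])}
top pot_lid [(array([426., 292.]), 0.67)]
top lid_handle [(array([425., 292.]), 0.56)]
top nut_mid [(array([339., 289.]), 0.44)]
top bowl [(array([389., 199.]), 0.69)]
top wood_rib [(array([355., 298.]), 0.91)]
top glaze_pot_a [(array([218., 297.]), 0.79)]
{'lid': array([436.8214, 293.983 ]), 'handle': array([442.4995, 293.8796])}
scene pot_lid [(array([187., 269.]), 0.76)]
scene lid_handle [(array([190., 273.]), 0.8)]
scene nut_mid [(array([304., 243.]), 0.75)]
scene bowl [(array([285., 327.]), 0.76)]
scene wood_rib [(array([283., 258.]), 0.65)]
scene glaze_pot_a [(array([402., 218.]), 0.57)]
{'lid': array([191.7293, 272.0267]), 'handle': array([185.9398, 253.0852])}
```

```bash
python3 -c "
from h import *
print('nut',tri([ray(*cam('top'),(340,289)),ray(*cam('scene'),(304,243))]))
print(ctrl.hand_in())"
```

```text
nut (array([0.4587, 0.0054, 0.0453]), [np.float64(5.8), np.float64(5.8)])
the job is handed in; nothing more can be done
None
```

I backed the wing nut off to about 5.3 rad, swung its bolt out until it hung beside the pot, set the lid gently on the middle of the ware board, and handed the job in at about 27 s (no verdict came back); the bowl, rib and glaze pot look undisturbed.

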